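# Lock the shaker platform, work the sagging bolt free and hold the guard gate ajar

### The job

Open up the bench shaker for a colleague who will reach in: first slide the platform lock on the shaker's apron all the way in to its end stop, so that the platform cannot swing. Then draw the barrel bolt of the guard gate; it sags in its worn guides and hangs behind the bent-up lip of the keeper, so lift it by its handle while you pull it back until its tip is clear of the keeper. Swing the gate open until its free edge stands about 10 cm out and finish while still holding it there with the gripper, because it is sprung shut; leave the lock in and the other things on the bench where they stand.

Things in the scene. Friction and masses are not known exactly. Their poses are not given: they have to be found in the camera images.
- shaker: Bench shaker with clear guard, fixed; place and yaw vary. Origin on the bench under the gate's middle. x: along the shut gate from hinge side (near robot) to latch side; y: straight out of the shut gate over the apron; z up. White base and apron: top z = 50 mm, out to y = 197 mm; x +-167 mm. Gate x -126..124, y -10..10, z 98..243 mm; roof z = 250. Dial and display on the apron do nothing.
- lock_grip (a point): Middle of the upright black fin of the platform lock, z = 76 mm, at shaker x = -75 mm, on the apron. Fin 16 mm thick (shaker x), 40 mm long (shaker y), z = 55 to 89 mm. Low steel stop blocks, tops at z = 61 mm, at both ends of its track.
- lock (a joint): Travel of the platform lock, m: 0 = fully out (fin's middle at shaker y = 150 mm), 0.051 = fully in at its end stop. It slides straight towards the gate (shaker -y), friction 2.5 N, and stays where it is left. Starts at 0 to 0.015.
- bolt_handle (a point): Middle of the bolt's handle: level round black bar, diameter 18, length 42 mm, pointing straight out of the gate, this point 53.5 mm off the gate's face (guide straps reach 25 mm off it). At rest z = 215 mm, 28 mm below the gate's top edge, 182 mm from the hinge along the gate. Axes as the gate's: x away from the hinge along the gate, y out along the handle.
- bolt (a joint): Draw of the bolt along the gate towards the hinge, m: 0 = shot, 0.045 = fully back. The lip holds it within about 0.004 of 0 until it is lifted. From 0.026 on its tip is clear of keeper and post. Friction 1.5 N; it stays where it is left.
- bolt_lift (a joint): Height of the bolt in its worn guide straps, m: 0 = hanging, 0.013 = up against the straps. It falls by its own weight (about 3 N). A notch in its underside sits over the keeper's lip: raised less than about 0.007 it cannot be drawn; it must stay raised until bolt has passed 0.022.
- keeper_lip (a point): Middle of the top edge of the keeper's bent-up lip, a 4.5 mm thick steel edge on the latch post, z = 213 mm; it stands 6 mm deep in the bolt's notch. The steel bolt is 16 mm in diameter; shot, its tip ends 18 mm beyond the lip.
- gate (a joint): Angle of the gate, rad: 0 = shut, growing as the free edge swings out over the apron (anticlockwise seen from above), up to 1.6. A spring pulls it shut (about 0.3 N m when shut, 0.7 N m at 0.4). Free edge 10 cm out = 0.40.
- gate_hinge (a point): On the gate's vertical hinge axis, at z = 215 mm (shaker x = -127, y = +12 mm).
- gate_edge (a point): Free edge of the gate at its outer face, at z = 215 mm, 251 mm from the hinge axis.
- tube_rack: Bystander: blue tube rack 126 x 84 x 46 mm, loose, origin in the middle of its underside.
- reagent_bottle: Bystander: amber bottle with white cap, diameter 60 mm, 115 mm tall, loose, origin in the middle of its underside.
- tip_box: Bystander: grey box with clear lid 120 x 84 x 62 mm, loose, origin in the middle of its underside.

How it is judged (in metres and radians):
On the way, in this order (a step that is already met when the one before it is completed fails the run):
1. the platform lock is in at its end stop, gate still shut and bolted (value of joint lock above 0.047 m and value of joint gate below 0.06 rad and value of joint bolt below 0.02 m), for 0.2 s.
2. the bolt is drawn over the keeper's lip until its tip is clear (value of joint bolt above 0.025 m), for 0.2 s.
At the end, for the whole second after the job is handed in: The platform lock is in (within 5 mm of its end stop), the bolt is drawn clear of the keeper (at least 24 mm), and the gripper's fingers hold the gate or its bolt still with the gate at 0.28 to 0.56 rad (free edge 70 to 138 mm out), nothing else propping it; the program ends while holding (value of joint lock above 0.046 m and value of joint bolt above 0.024 m and value of joint gate between 0.28 and 0.56 rad and velocity of joint gate between -0.05 and 0.05 rad/s and contact force between the fingers and gate above 0.5 N and contact force between gate and tube_rack below 0.2 N and contact force between gate and reagent_bottle below 0.2 N and contact force between gate and tip_box below 0.2 N); the arm keeps its last pose, push and grip.
It fails at once if a bystander was shifted by more than 15 mm (distance of any of tube_rack, reagent_bottle, tip_box from where it was at the start of the episode above 0.015 m).
It also fails if it takes over 48 s, if anything falls off the work surface, if the arm or the gripper's body presses on something with over 40 N, if the wrist force passes 120 N, or if a joint passes its speed limit or range.

### The arm

A 7-joint arm with a two-finger parallel gripper is mounted at the origin on the work surface. World frame = base frame: x ahead of the robot, y to its left, z up, the work surface at z = 0. Lengths are in m, angles in degrees, forces in N, time in s.
With the tool pointing down it reaches from about 0.425 to 0.875 m from the base axis. Payload 4.7 kg.
Tool frame: the origin (TCP) lies at the very end of the fingers, on their centre line; the grasp point (between the pads) lies 19 mm behind it; z points along the fingers, y is the direction in which the jaws open and shut (so a half turn about z gives the same grasp; the last joint's range is limited). The gripper opens to 87 mm and grips with 3 to 60 N. Pads are 19 mm wide; open, the fingers measure 117 mm over their backs; the gripper's body (75 mm by 190 mm) begins 51 mm behind the grasp point.
Start: joints at [68.417, 18.392, -4.016, 83.108, 1.295, 78.541, -3.26], TCP at [0.248, -0.601, 0.223] pointing down, gripper open.
Joint ranges: [-163.93, 163.93], [-17.29, 119.83], [-79.2, 71.16], [3.27, 140.29], [-89.18, 269.18], [5.43, 117.66], [-154.24, 154.24]. Speed limits (degrees/s): [147.25, 147.25, 180, 180, 180, 180, 180].

### API

Orientations are given as [roll, pitch, yaw] about the fixed x, y, z axes, in that order (R = Rz(yaw) Ry(pitch) Rx(roll)).
In Python, from cell import sensors, imaging, ticket gives the robot as it stands.
- The arm moves only by the tool carry_out, never from a script. Its argument "plan" is a list of rows, each an object of numbers: "fingers": the closure, from -1 (fully open) to 1 (shut); "dx", "dy", "dz": the shift along the tool's x, y, z normalised to -1 to 1, where 1 is 0.03 m; "rx", "ry", "rz": the turn, a rotation vector about the tool's x, y, z normalised to -1 to 1, where 1 is 10 degrees. A call has 1 to 12 rows; each row shifts and turns the commanded pose from where the row before left it, along the tool's axes as they then stand; what a row does not reach is not made up. A row lasts 1/8 s, in which the tool goes at most 62.5 mm and 10.7 degrees, less where a joint would pass 70% of its speed; a pose out of reach is approached as far as the arm can. A call with a number of a shift or a turn outside -1 to 1 is refused whole. A call with a gripper value outside its range is refused whole. The fingers move at their own pace and stop on an object; "force" is the grip in N (left out, the last holds). Time passes only in rows, so rows that do not move let the fingers close. It gives the time, the measured TCP pose, the force and the opening at its end, in the units of the state.
- sensors.get_obs(): the state, without advancing time (a new reading comes with each control period).
- imaging.read_camera(name): name is "scene" or "top" or "wrist"; returns a dict with "color" (384x512x3 uint8, red, green, blue), "mtx" (3x3 intrinsics, pixels), "extrinsics" (4x4, takes a point from world to camera coordinates); the wrist camera has in their place "tool_from_camera" (4x4, takes a point from camera to tool coordinates, whose origin is the TCP and whose axes are the flange's). Camera axes: x right, y down, z forward; pixel columns grow to the right and rows downward; lengths in m; the calibration is good to about 2 mm. A picture is of the moment at which its call begins: read the wrist's pose just before it. There is no depth.
- ticket.sign_off(): hands the job in, once; it reports no verdict.
The state is a dict: "time_s": time; "qpos": joint angles; "joint_velocities": joint speeds; "effort": joint torques, N m; "tool_pos": TCP position; "tool_rot": TCP orientation; "force": force on the tool from outside, world axes, zero at the start; "wrist_torque": the same for the moment, N m; "grip_width": finger opening in m.
Only numpy, scipy, OpenCV 4.12 (cv2) and the standard library are available. Lean on these libraries where they do the work, as an engineer would, in place of code of your own. Each camera call takes 0.05 s, during which the arm holds its last target.

## Working session

There is one attempt and no reset: what is moved stays moved. The work goes in short steps, Python scripts to look and compute and a tool call to move; the robot and the scene stay as the last step left them, time stands still between calls to the robot, and variables do not carry over. Pictures are saved under pics/ and viewed, and the job is handed in when it is done.

Besides the shell and the picture viewer there is one more tool, called after "Call:" by a JSON object that holds its "api" and its "payload". carry_out: Moves the arm, as the interface text tells. Scaled input: -1 to 1 covers 0.03 m each way for a shift and 10 degrees each way for a turn. Its arguments: {"type":"object","properties":{"plan":{"type":"array"},"force":{"type":"number"}},"required":["plan"]}

```bash
ls; mkdir -p pics
python3 - <<'E'
from cell import sensors, imaging
import cv2
o=sensors.get_obs(); print(o)
for n in ("scene","top","wrist"):
    c=imaging.read_camera(n); cv2.imwrite(f"pics/{n}0.png",c["color"][:,:,::-1]); print(n,c["mtx"].tolist(),[c[k].round(4).tolist() for k in c if k in("extrinsics","tool_from_camera")])
E
```

```text
pics
{'time_s': 0.0, 'qpos': array([68.41657626, 18.43908966, -4.01668302, 83.17561682,  1.29617341,
       78.53957325, -3.25958579]), 'joint_velocities': array([-0.03244788, -0.00034187, -0.01561372,  0.00681087,  0.0541893 ,
       -0.07994473, -0.06883097]), 'effort': array([ 3.74180272e-04, -4.91288638e+01, -4.03594449e-01, -3.12524521e+01,
       -6.39846898e-02,  4.37054154e-02,  1.48402469e-04]), 'tool_pos': array([ 0.24735168, -0.60049905,  0.22145506]), 'tool_rot': array([-1.79891034e+02,  6.51396966e-03,  2.23949366e+01]), 'force': array([ 0.73000099, -0.50526553, -0.19186461]), 'wrist_torque': array([-0.06078271, -0.03576536,  0.0128581 ]), 'grip_width': 0.08688659581814047}
scene [[482.40538274651306, 0.0, 259.00042148939525], [0.0, 482.40538274651306, 185.32646246720242], [0.0, 0.0, 1.0]] [[[-0.6916, 0.7222, 0.0122, 0.2961], [0.4662, 0.4592, -0.7562, -0.2271], [-0.5517, -0.5173, -0.6542, 1.637], [0.0, 0.0, 0.0, 1.0]]]
top [[412.0900464579692, 0.0, 260.2071717228628], [0.0, 412.0900464579692, 203.1348891792578], [0.0, 0.0, 1.0]] [[[0.0233, -0.9991, 0.035, 0.1136], [-0.9816, -0.0295, -0.1889, 0.5997], [0.1897, -0.0299, -0.9814, 0.968], [0.0, 0.0, 0.0, 1.0]]]
wrist [[279.4000585804473, 0.0, 251.9181976999461], [0.0, 279.4000585804473, 188.65959727331992], [0.0, 0.0, 1.0]] [[[0.0005, -0.9689, -0.2476, 0.0671], [1.0, 0.0006, -0.0003, 0.0005], [0.0004, -0.2476, 0.9689, -0.1618], [0.0, 0.0, 0.0, 1.0]]]
```

View pics/scene0.png

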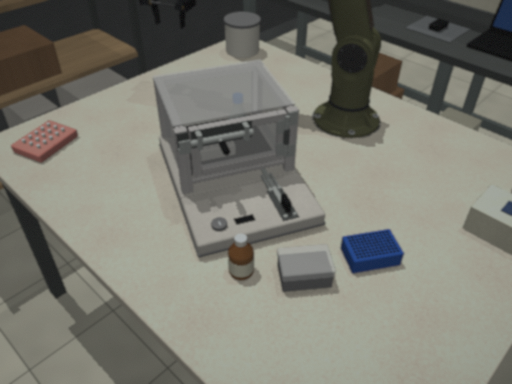

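View pics/top0.png

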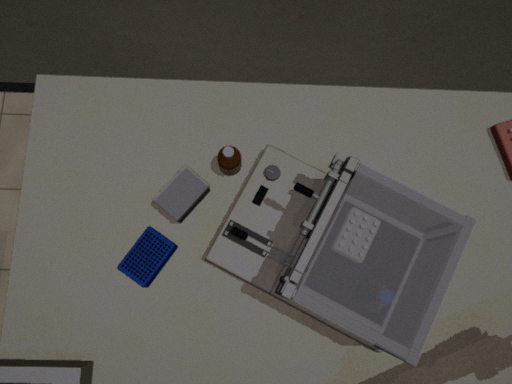

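View pics/wrist0.png

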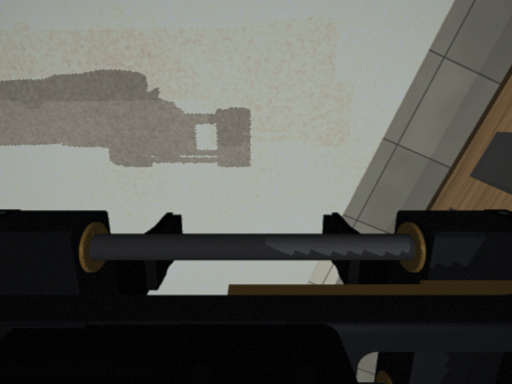

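Run:
```python
import cv2
a=cv2.imread("pics/scene0.png")[60:260,145:335]; a=cv2.resize(a,None,fx=4,fy=4,interpolation=cv2.INTER_CUBIC)[:, :]; a=cv2.convertScaleAbs(a,alpha=1.3,beta=20); cv2.imwrite("pics/scene0c.png",a[:600*1][:600,:760]); 
a=cv2.imread("pics/scene0.png")[140:260,145:335];a=cv2.resize(a,None,fx=4,fy=4,interpolation=cv2.INTER_CUBIC);cv2.imwrite("pics/scene0d.png",cv2.convertScaleAbs(a,alpha=1.3,beta=20))
a=cv2.imread("pics/top0.png")[140:300,200:360]; a=cv2.resize(a,(600,600),interpolation=cv2.INTER_CUBIC); cv2.imwrite("pics/top0c.png",cv2.convertScaleAbs(a,alpha=1.5,beta=20))
```

```text
(no output)
```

View pics/scene0c.png

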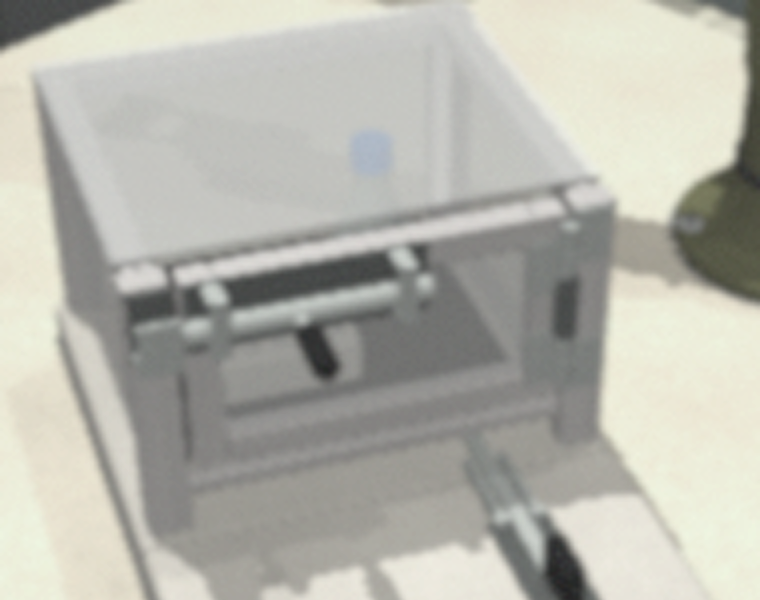

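View pics/scene0d.png

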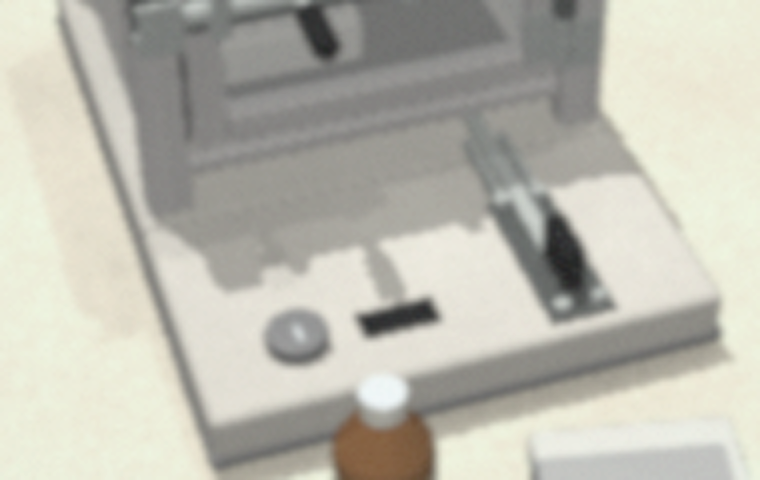

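View pics/top0c.png

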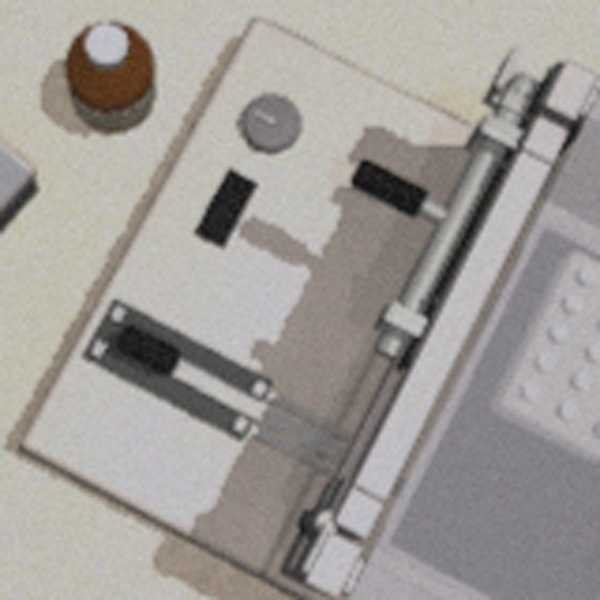

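```bash
cat > h.py <<'E'
import numpy as np, cv2, pickle
from scipy.optimize import least_squares
from scipy.spatial.transform import Rotation as R
def proj(cam,p):
    p=np.atleast_2d(p); q=p@cam["extrinsics"][:3,:3].T+cam["extrinsics"][:3,3]; q=q@cam["mtx"].T; return q[:,:2]/q[:,2:]
def tri(c1,p1,c2,p2):
    P1=c1["mtx"]@c1["extrinsics"][:3]; P2=c2["mtx"]@c2["extrinsics"][:3]
    X=cv2.triangulatePoints(P1,P2,np.array(p1,float).reshape(2,1),np.array(p2,float).reshape(2,1)).ravel(); return X[:3]/X[3]
def wcam(o,c):
    T=np.eye(4);T[:3,:3]=R.from_euler("xyz",o["tool_rot"],degrees=True).as_matrix();T[:3,3]=o["tool_pos"]
    return dict(mtx=c["mtx"],extrinsics=np.linalg.inv(T@c["tool_from_camera"]))
E
cat > a.py <<'E'
from h import *
from cell import imaging
S=imaging.read_camera("scene");T=imaging.read_camera("top")
sc=lambda x,y:(145+x/4,60+y/4); sd=lambda x,y:(145+x/4,140+y/4); tp=lambda x,y:(200+x*160/600,140+y*160/600)
pts={"apL":(sd(210,428),tp(255,17)),"apH":(sd(718,300),tp(20,448)),"fin":(sd(563,245),tp(148,350)),"handle":(sc(319,348),tp(389,188)),"roofpost_H":(sc(612,195),tp(330,590))}
for k,(a,b) in pts.items():
    X=tri(S,a,T,b); print(k,X.round(4), "err",(proj(S,X)-a).round(1),(proj(T,X)-b).round(1))
def W(p,s):
    c,n=np.cos(p[2]),np.sin(p[2]); return np.array([p[0]+c*s[0]-n*s[1],p[1]+n*s[0]+c*s[1],s[2]])
mod={"apL":(.167,.197,.05),"apH":(-.167,.197,.05),"handle":(.055,.0635,.215)}
def f(p):
    r=[]
    for k,s in mod.items():
        w=W(p,s); r+=list((proj(S,w)-pts[k][0])[0])+list((proj(T,w)-pts[k][1])[0])
    return r
aL=tri(S,*[pts["apL"][0]],T,pts["apL"][1]);aH=tri(S,pts["apH"][0],T,pts["apH"][1])
d=aL-aH; y=np.arctan2(d[1],d[0])
p0=[*( (aL+aH)[:2]/2-0.197*np.array([-np.sin(y),np.cos(y)])),y]
s=least_squares(f,p0); p=s.x; print(p[:2],np.degrees(p[2]),np.round(s.fun,1))
np.save("pose.npy",p)
fin=tri(S,pts["fin"][0],T,pts["fin"][1]); c,n=np.cos(p[2]),np.sin(p[2]); print("fin local",np.array([[c,n],[-n,c]])@(fin[:2]-p[:2]))
for yy in (.15,.135): print(W(p,(-.075,yy,.076)))
print("handle",W(p,(.055,.0635+.0,.215)),"hinge",W(p,(-.127,.012,.215)))
E
python3 a.py
```

```text
apL [0.7548 0.1122 0.0409] err [[0.2 0. ]] [[ 0.2 -0.1]]
apH [0.4563 0.2587 0.0382] err [[0.5 0. ]] [[ 0.6 -0.4]]
fin [0.5178 0.1779 0.074 ] err [[0.1 0. ]] [[ 0.1 -0.1]]
handle [0.596  0.0438 0.2142] err [[-0.2 -0.1]] [[-0.3  0.2]]
roofpost_H [0.374  0.0792 0.2378] err [[-0.9 -0.1]] [[-1.3  0.9]]
[0.51947651 0.01096138] -26.223192577737798 [-0.1 -1.8 -0.3 -1.9  1.8 -2.7 -1.  -0.9 -0.6 -0.2 -0.1 -0.3]
fin local [-0.0752938   0.14904947]
[0.5184759  0.17866349 0.076     ]
[0.51184786 0.1652073  0.076     ]
handle [0.59687457 0.04362314 0.215     ] hinge [0.41084983 0.0778437  0.215     ]
```

```bash
cat >> h.py <<'E'
def to(o,tgt,rot):
    """rows in units: shift then turn, from pose o to target"""
    A=R.from_euler("xyz",o["tool_rot"],degrees=True);B=R.from_euler("xyz",rot,degrees=True)
    d=A.inv().apply(np.array(tgt)-o["tool_pos"])/0.03; r=np.degrees((A.inv()*B).as_rotvec())/10
    return d.round(2),r.round(2)
E
python3 - <<'E'
from h import *
from cell import sensors
o=sensors.get_obs()
o2=dict(tool_pos=np.array([.247,-.6,.341]),tool_rot=[180,0,63.8])
print(to(o,o2["tool_pos"],[180,0,63.8]))
print(to(o2,[.5,-.2,.341],[180,0,63.8])); o2["tool_pos"]=np.array([.5,-.2,.341]); print(to(o2,[.518,.178,.341],[180,0,63.8]))
E
```

```text
(array([-0.  , -0.03, -3.97]), array([-0.01, -0.  , -4.14]))
(array([15.69,  1.68,  0.  ]), array([0., 0., 0.]))
(array([11.57, -5.02, -0.  ]), array([0., 0., 0.]))
```

Call:
{"api": "carry_out", "payload": {"plan": [{"fingers":-1,"dz":-1,"rz":-1},{"fingers":-1,"dz":-1,"rz":-1},{"fingers":-1,"dz":-1,"rz":-1},{"fingers":-1,"dz":-1,"rz":-1},{"fingers":-1,"rz":-0.14}]}}

```text
validation failed for argument at $.pl...
```

Call:
{"api": "carry_out", "payload": {"plan": [{"fingers":-1.0,"dx":0.0,"dy":0.0,"dz":-1.0,"rx":0.0,"ry":0.0,"rz":-1.0},{"fingers":-1.0,"dx":0.0,"dy":0.0,"dz":-1.0,"rx":0.0,"ry":0.0,"rz":-1.0},{"fingers":-1.0,"dx":0.0,"dy":0.0,"dz":-1.0,"rx":0.0,"ry":0.0,"rz":-1.0},{"fingers":-1.0,"dx":0.0,"dy":0.0,"dz":-1.0,"rx":0.0,"ry":0.0,"rz":-1.0},{"fingers":-1.0,"dx":0.0,"dy":0.0,"dz":0.0,"rx":0.0,"ry":0.0,"rz":-0.14}]}}

```text
time_s: 0.88
tool_pos: [0.2481, -0.602, 0.3455]
tool_rot: [179.8, 0.2, 63.8]
force: [-0.2, -0.9, -0.2]
grip_width: 0.087
```

Call:
{"api": "carry_out", "payload": {"plan": [{"fingers":-1,"dx":1,"dy":0.1,"dz":0,"rx":0,"ry":0,"rz":0},{"fingers":-1,"dx":1,"dy":0.1,"dz":0,"rx":0,"ry":0,"rz":0},{"fingers":-1,"dx":1,"dy":0.1,"dz":0,"rx":0,"ry":0,"rz":0},{"fingers":-1,"dx":1,"dy":0.1,"dz":0,"rx":0,"ry":0,"rz":0},{"fingers":-1,"dx":1,"dy":0.1,"dz":0,"rx":0,"ry":0,"rz":0},{"fingers":-1,"dx":1,"dy":0.1,"dz":0,"rx":0,"ry":0,"rz":0},{"fingers":-1,"dx":1,"dy":0.1,"dz":0,"rx":0,"ry":0,"rz":0},{"fingers":-1,"dx":1,"dy":0.1,"dz":0,"rx":0,"ry":0,"rz":0},{"fingers":-1,"dx":1,"dy":0.1,"dz":0,"rx":0,"ry":0,"rz":0},{"fingers":-1,"dx":1,"dy":0.1,"dz":0,"rx":0,"ry":0,"rz":0},{"fingers":-1,"dx":1,"dy":0.1,"dz":0,"rx":0,"ry":0,"rz":0},{"fingers":-1,"dx":1,"dy":0.1,"dz":0,"rx":0,"ry":0,"rz":0}]}}

```text
time_s: 2.38
tool_pos: [0.4389, -0.2928, 0.3412]
tool_rot: [-179.9, -0.0, 63.7]
force: [-0.3, 0.1, -0.1]
grip_width: 0.0869
```

Run:
```python
from h import *
from cell import sensors
o=sensors.get_obs()
print(o["qpos"],o["tool_pos"],o["tool_rot"])
print(to(o,[.518,.178,.341],[180,0,63.8]))
```

```text
[ 53.3478937    2.70370866 -23.33718874  88.26675257   1.06516627
  89.35176497   3.71096305] [ 0.43885875 -0.29281646  0.34118024] [-1.79899385e+02 -1.21787431e-02  6.36909829e+01]
(array([15.24, -4.59,  0.02]), array([-0.01, -0.  , -0.01]))
```

Call:
{"api": "carry_out", "payload": {"plan": [{"fingers":-1,"dx":0.95,"dy":-0.29,"dz":0,"rx":0,"ry":0,"rz":0},{"fingers":-1,"dx":0.95,"dy":-0.29,"dz":0,"rx":0,"ry":0,"rz":0},{"fingers":-1,"dx":0.95,"dy":-0.29,"dz":0,"rx":0,"ry":0,"rz":0},{"fingers":-1,"dx":0.95,"dy":-0.29,"dz":0,"rx":0,"ry":0,"rz":0},{"fingers":-1,"dx":0.95,"dy":-0.29,"dz":0,"rx":0,"ry":0,"rz":0},{"fingers":-1,"dx":0.95,"dy":-0.29,"dz":0,"rx":0,"ry":0,"rz":0},{"fingers":-1,"dx":0.95,"dy":-0.29,"dz":0,"rx":0,"ry":0,"rz":0},{"fingers":-1,"dx":0.95,"dy":-0.29,"dz":0,"rx":0,"ry":0,"rz":0},{"fingers":-1,"dx":0.95,"dy":-0.29,"dz":0,"rx":0,"ry":0,"rz":0},{"fingers":-1,"dx":0.95,"dy":-0.29,"dz":0,"rx":0,"ry":0,"rz":0},{"fingers":-1,"dx":0.95,"dy":-0.29,"dz":0,"rx":0,"ry":0,"rz":0},{"fingers":-1,"dx":0.95,"dy":-0.29,"dz":0,"rx":0,"ry":0,"rz":0}]}}

```text
time_s: 3.88
tool_pos: [0.4958, 0.0598, 0.3413]
tool_rot: [-179.9, 0.1, 63.7]
force: [0.0, -0.4, -0.1]
grip_width: 0.0866
```

```bash
cat > look.py <<'E'
import sys
from h import *
from cell import sensors, imaging
n=sys.argv[1]
o=sensors.get_obs(); c=imaging.read_camera("wrist"); cv2.imwrite(f"pics/{n}.png",c["color"][:,:,::-1])
pickle.dump((o,wcam(o,c)),open(f"pics/{n}.pkl","wb"))
print(o["time_s"],o["qpos"].round(1),o["tool_pos"].round(4),o["tool_rot"].round(2),o["force"].round(1))
if len(sys.argv)>2: print(to(o,[float(x) for x in sys.argv[2:5]],[180,0,float(sys.argv[5])]))
E
python3 look.py w1 .518 .178 .2 63.8
```

```text
3.875 [ 35.1  -0.4 -44.2  91.1  -0.3  89.3 -35.4] [0.4958 0.0598 0.3413] [-1.7993e+02  5.0000e-02  6.3690e+01] [ 0.  -0.4 -0.1]
(array([ 3.86, -1.08,  4.71]), array([-0.01,  0.01, -0.01]))
```

View pics/w1.png

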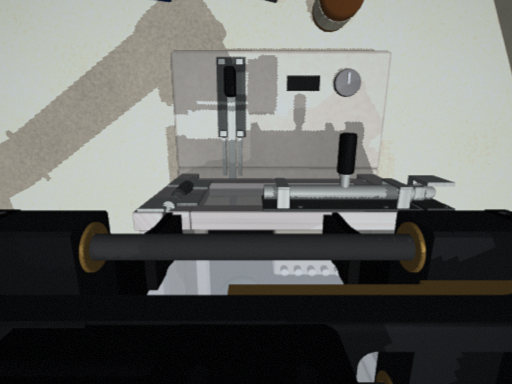

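Run:
```python
import cv2
a=cv2.imread("pics/w1.png")[40:220,160:400]; cv2.imwrite("pics/w1c.png",cv2.convertScaleAbs(cv2.resize(a,None,fx=3.333,fy=3.333,interpolation=cv2.INTER_CUBIC),alpha=1.3,beta=20))
```

```text
(no output)
```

View pics/w1c.png

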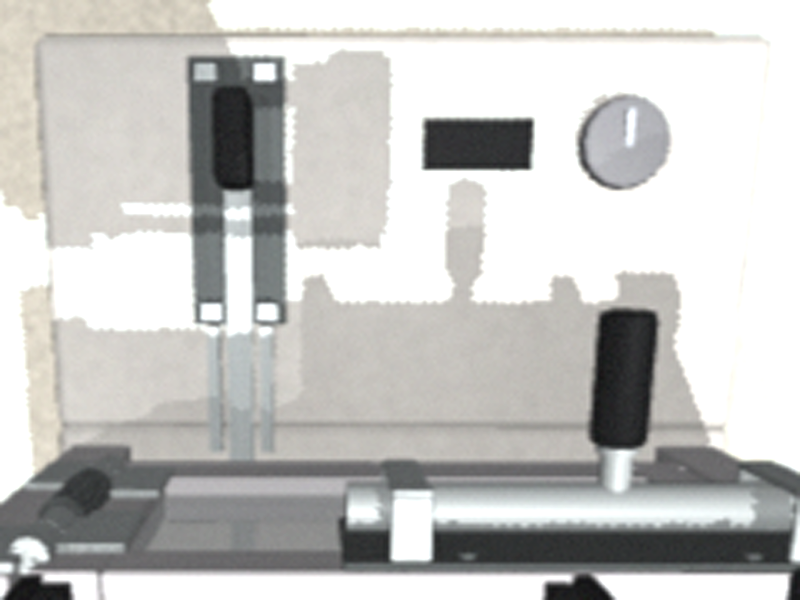

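```bash
cat >> a.py <<'E'
print("---")
o,Wc=pickle.load(open("pics/w1.pkl","rb"))
wp=lambda x,y:(160+x/3.3333,40+y/3.3333)
for k,q in dict(apL=wp(768,40),apH=wp(42,38),handle=wp(625,378),fin=wp(233,137)).items():
    for cam,nm,i in ((S,"scene",0),(T,"top",1)):
        print(k,nm,tri(cam,pts[k][i],Wc,q).round(4))
    def g(X): return np.r_[(proj(S,X)-pts[k][0])[0],(proj(T,X)-pts[k][1])[0],(proj(Wc,X)-q)[0]]
    s=least_squares(g,tri(S,pts[k][0],T,pts[k][1])); X=s.x; c,n=np.cos(p[2]),np.sin(p[2]);print("  all",X.round(4),"local",(np.array([[c,n],[-n,c]])@(X[:2]-p[:2])).round(4),s.fun.round(1))
E
python3 a.py
```

```text
apL [0.7548 0.1122 0.0409] err [[0.2 0. ]] [[ 0.2 -0.1]]
apH [0.4563 0.2587 0.0382] err [[0.5 0. ]] [[ 0.6 -0.4]]
fin [0.5178 0.1779 0.074 ] err [[0.1 0. ]] [[ 0.1 -0.1]]
handle [0.596  0.0438 0.2142] err [[-0.2 -0.1]] [[-0.3  0.2]]
roofpost_H [0.374  0.0792 0.2378] err [[-0.9 -0.1]] [[-1.3  0.9]]
[0.51947651 0.01096138] -26.223192577737798 [-0.1 -1.8 -0.3 -1.9  1.8 -2.7 -1.  -0.9 -0.6 -0.2 -0.1 -0.3]
fin local [-0.0752938   0.14904947]
[0.5184759  0.17866349 0.076     ]
[0.51184786 0.1652073  0.076     ]
handle [0.59687457 0.04362314 0.215     ] hinge [0.41084983 0.0778437  0.215     ]
---
apL scene [0.7554 0.1126 0.0419]
apL top [0.7513 0.113  0.0498]
  all [0.7552 0.1127 0.0418] local [0.1665 0.1954] [ 0.2 -0.  -0.  -0.4 -0.1  0.1]
apH scene [0.4602 0.2597 0.0416]
apH top [0.4566 0.2619 0.0297]
  all [0.4586 0.26   0.0398] local [-0.1646  0.1965] [ 0.4  0.3  0.1 -1.4 -0.6  0.6]
handle scene [0.5969 0.045  0.2154]
handle top [0.5972 0.0432 0.2131]
  all [0.5972 0.044  0.2154] local [0.0552 0.064 ] [-0.6 -0.2 -0.3 -0.5 -0.4  0.1]
fin scene [0.5192 0.1788 0.0756]
fin top [0.5182 0.1787 0.072 ]
  all [0.5187 0.1788 0.0751] local [-0.0749  0.1502] [ 0.1  0.  -0.2 -0.5 -0.1  0.3]
```

Call:
{"api": "carry_out", "payload": {"plan": [{"fingers":-1,"dx":0.97,"dy":-0.27,"dz":0.5,"rx":0,"ry":0,"rz":0},{"fingers":-1,"dx":0.97,"dy":-0.27,"dz":0.5,"rx":0,"ry":0,"rz":0},{"fingers":-1,"dx":0.97,"dy":-0.27,"dz":0.5,"rx":0,"ry":0,"rz":0},{"fingers":-1,"dx":0.97,"dy":-0.27,"dz":0.5,"rx":0,"ry":0,"rz":0},{"fingers":-1,"dx":0,"dy":0,"dz":1,"rx":0,"ry":0,"rz":0},{"fingers":-1,"dx":0,"dy":0,"dz":1,"rx":0,"ry":0,"rz":0},{"fingers":-1,"dx":0,"dy":0,"dz":1,"rx":0,"ry":0,"rz":0},{"fingers":-1,"dx":0,"dy":0,"dz":1,"rx":0,"ry":0,"rz":0},{"fingers":-1,"dx":0,"dy":0,"dz":0,"rx":0,"ry":0,"rz":0}]}}

```text
time_s: 5.15
tool_pos: [0.5168, 0.1754, 0.1597]
tool_rot: [-179.8, 0.3, 63.7]
force: [-0.3, -0.8, 1.3]
grip_width: 0.0869
```

```bash
python3 look.py w2 .5187 .1788 .066 63.7
```

```text
5.15 [ 23.   13.9 -50.4 101.1  11.3  70.6 -56.7] [0.5168 0.1754 0.1597] [-179.76    0.25   63.67] [-0.3 -0.8  1.3]
(array([0.14, 0.02, 3.12]), array([-0.02,  0.03, -0.  ]))
```

View pics/w2.png

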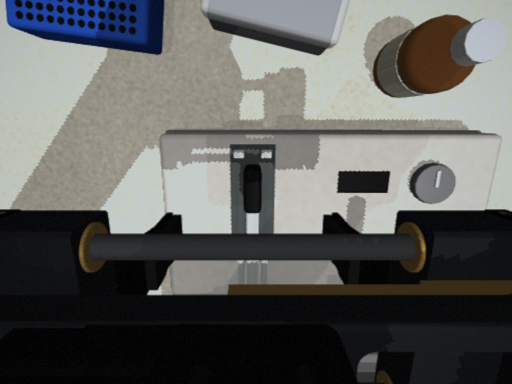

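Call:
{"api": "carry_out", "payload": {"plan": [{"fingers":-1,"dx":0.14,"dy":0,"dz":1,"rx":0,"ry":0,"rz":0},{"fingers":-1,"dx":0,"dy":0,"dz":1,"rx":0,"ry":0,"rz":0},{"fingers":-1,"dx":0,"dy":0,"dz":1,"rx":0,"ry":0,"rz":0},{"fingers":-1,"dx":0,"dy":0,"dz":0.1,"rx":0,"ry":0,"rz":0},{"fingers":1,"dx":0,"dy":0,"dz":0,"rx":0,"ry":0,"rz":0},{"fingers":1,"dx":0,"dy":0,"dz":0,"rx":0,"ry":0,"rz":0},{"fingers":1,"dx":0,"dy":0,"dz":0,"rx":0,"ry":0,"rz":0},{"fingers":1,"dx":0,"dy":0,"dz":0,"rx":0,"ry":0,"rz":0}], "force": 20}}

```text
time_s: 6.2
tool_pos: [0.5208, 0.1816, 0.0701]
tool_rot: [180.0, -0.0, 63.8]
force: [0.6, 0.4, -0.3]
grip_width: 0.0547
```

Call:
{"api": "carry_out", "payload": {"plan": [{"fingers":1,"dx":0,"dy":0,"dz":0.1,"rx":0,"ry":0,"rz":0},{"fingers":1,"dx":0,"dy":0,"dz":0,"rx":0,"ry":0,"rz":0},{"fingers":1,"dx":0,"dy":0,"dz":0,"rx":0,"ry":0,"rz":0},{"fingers":1,"dx":0,"dy":0,"dz":0,"rx":0,"ry":0,"rz":0},{"fingers":1,"dx":0,"dy":0,"dz":0,"rx":0,"ry":0,"rz":0},{"fingers":1,"dx":0,"dy":0,"dz":0,"rx":0,"ry":0,"rz":0}]}}

```text
time_s: 6.95
tool_pos: [0.5199, 0.1818, 0.0665]
tool_rot: [-180.0, 0.0, 63.8]
force: [-3.0, 0.1, 1.4]
grip_width: 0.0161
```

Call:
{"api": "carry_out", "payload": {"plan": [{"fingers":1,"dx":-0.4,"dy":0,"dz":0,"rx":0,"ry":0,"rz":0},{"fingers":1,"dx":-0.4,"dy":0,"dz":0,"rx":0,"ry":0,"rz":0},{"fingers":1,"dx":-0.4,"dy":0,"dz":0,"rx":0,"ry":0,"rz":0},{"fingers":1,"dx":-0.3,"dy":0,"dz":0,"rx":0,"ry":0,"rz":0},{"fingers":1,"dx":0,"dy":0,"dz":0,"rx":0,"ry":0,"rz":0}]}}

```text
time_s: 7.58
tool_pos: [0.4989, 0.1394, 0.0664]
tool_rot: [-179.9, 0.2, 63.7]
force: [-5.1, 2.7, 3.5]
grip_width: 0.0155
```

Call:
{"api": "carry_out", "payload": {"plan": [{"fingers":1,"dx":-0.1,"dy":0,"dz":0,"rx":0,"ry":0,"rz":0},{"fingers":1,"dx":-0.1,"dy":0,"dz":0,"rx":0,"ry":0,"rz":0},{"fingers":1,"dx":-0.1,"dy":0,"dz":0,"rx":0,"ry":0,"rz":0}]}}

```text
time_s: 7.95
tool_pos: [0.4976, 0.1367, 0.0666]
tool_rot: [180.0, -0.5, 63.9]
force: [6.2, 15.3, -11.9]
grip_width: 0.0158
```

Call:
{"api": "carry_out", "payload": {"plan": [{"fingers":1,"dx":-0.03,"dy":0,"dz":0,"rx":0,"ry":0,"rz":0},{"fingers":1,"dx":0,"dy":0,"dz":0,"rx":0,"ry":0,"rz":0},{"fingers":-1,"dx":0.15,"dy":0,"dz":0,"rx":0,"ry":0,"rz":0},{"fingers":-1,"dx":0,"dy":0,"dz":0,"rx":0,"ry":0,"rz":0},{"fingers":-1,"dx":0,"dy":0,"dz":0,"rx":0,"ry":0,"rz":0},{"fingers":-1,"dx":0,"dy":0,"dz":0,"rx":0,"ry":0,"rz":0},{"fingers":-1,"dx":0.1,"dy":0,"dz":-1,"rx":0,"ry":0,"rz":0},{"fingers":-1,"dx":0,"dy":0,"dz":-1,"rx":0,"ry":0,"rz":0},{"fingers":-1,"dx":0,"dy":0,"dz":-1,"rx":0,"ry":0,"rz":0},{"fingers":-1,"dx":0,"dy":0,"dz":-1,"rx":0,"ry":0,"rz":0},{"fingers":-1,"dx":0,"dy":0,"dz":-1,"rx":0,"ry":0,"rz":0},{"fingers":-1,"dx":0,"dy":0,"dz":-1,"rx":0,"ry":0,"rz":0}]}}

```text
time_s: 9.45
tool_pos: [0.4993, 0.1386, 0.2475]
tool_rot: [180.0, 0.0, 63.8]
force: [0.4, 0.3, 0.4]
grip_width: 0.0868
```

```bash
python3 look.py w3 .5972 .0440 .31 63.7
python3 - <<'E'
import cv2
from cell import imaging
cv2.imwrite("pics/top3.png",imaging.read_camera("top")["color"][:,:,::-1])
cv2.imwrite("pics/scene3.png",imaging.read_camera("scene")["color"][:,:,::-1])
E
```

```text
9.45 [ 30.6   4.9 -51.3  98.1   3.9  78.9 -47.5] [0.4993 0.1386 0.2475] [1.7997e+02 4.0000e-02 6.3780e+01] [0.4 0.3 0.4]
(array([-1.39,  4.32, -2.08]), array([0.  , 0.  , 0.01]))
```

View pics/w3.png

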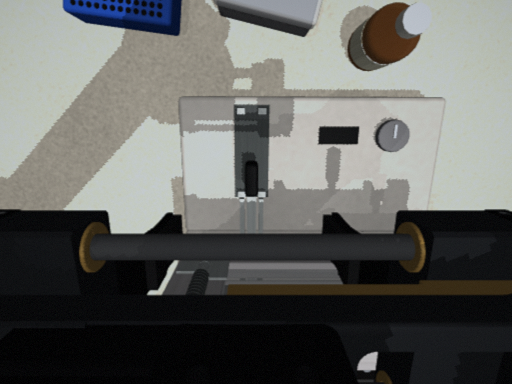

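View pics/scene3.png

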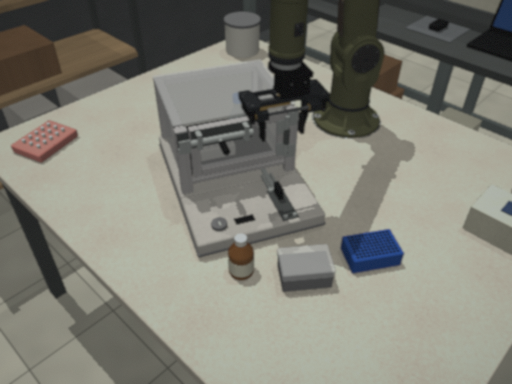

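Run:
```python
from h import *
o,c=pickle.load(open("pics/w3.pkl","rb"));p=np.load("pose.npy")
cs,n=np.cos(p[2]),np.sin(p[2])
for y in (.099,.104):
  for dy,z in ((.02,.089),(-.02,.089),(-.02,.055),(.02,.055)):
    l=np.array([-.075,y+dy]); print(y,dy,z,proj(c,[[p[0]+cs*l[0]-n*l[1],p[1]+n*l[0]+cs*l[1],z]]).round(1))
a=cv2.imread("pics/w3.png")[90:210,200:320]; cv2.imwrite("pics/w3c.png",cv2.resize(a,(600,600),interpolation=cv2.INTER_CUBIC))
```

```text
0.099 0.02 0.089 [[251.3 164.9]]
0.099 -0.02 0.089 [[251.3 198.1]]
0.099 -0.02 0.055 [[251.3 190.8]]
0.099 0.02 0.055 [[251.3 160.5]]
0.104 0.02 0.089 [[251.3 160.6]]
0.104 -0.02 0.089 [[251.3 194. ]]
0.104 -0.02 0.055 [[251.3 187.1]]
0.104 0.02 0.055 [[251.3 156.6]]
```

View pics/w3c.png

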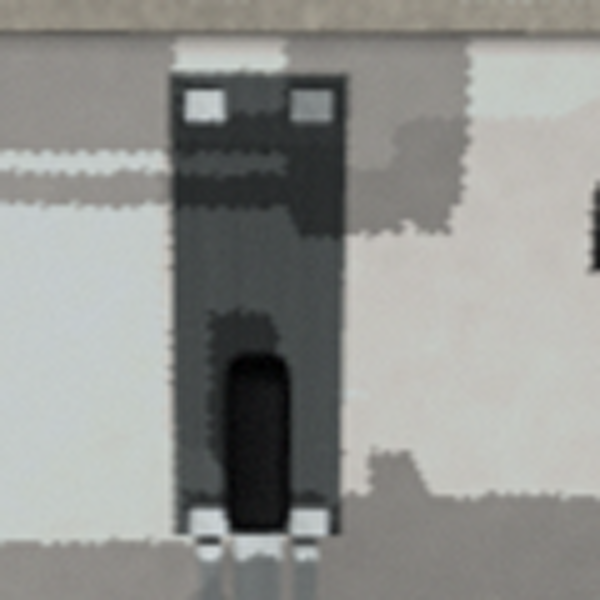

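Call:
{"api": "carry_out", "payload": {"plan": [{"fingers":-1,"dx":0,"dy":0,"dz":-0.9,"rx":0,"ry":0,"rz":0},{"fingers":-1,"dx":-0.28,"dy":0.86,"dz":-0.85,"rx":0,"ry":0,"rz":0},{"fingers":-1,"dx":-0.28,"dy":0.86,"dz":0,"rx":0,"ry":0,"rz":0},{"fingers":-1,"dx":-0.28,"dy":0.87,"dz":0,"rx":0,"ry":0,"rz":0},{"fingers":-1,"dx":-0.28,"dy":0.87,"dz":0,"rx":0,"ry":0,"rz":0},{"fingers":-1,"dx":-0.27,"dy":0.86,"dz":0,"rx":0,"ry":0,"rz":0},{"fingers":-1,"dx":0,"dy":0,"dz":0.5,"rx":0,"ry":0,"rz":0},{"fingers":-1,"dx":0,"dy":0,"dz":0,"rx":0,"ry":0,"rz":0}]}}

```text
time_s: 10.6
tool_pos: [0.5956, 0.0448, 0.2814]
tool_rot: [-179.7, 0.1, 63.8]
force: [0.1, 0.8, 0.2]
grip_width: 0.0868
```

```bash
python3 look.py w4 .5972 .0440 .196 63.7
```

```text
10.6 [ 31.6  16.1 -47.2  84.2  11.7  85.  -41.6] [0.5956 0.0448 0.2814] [-1.7974e+02  1.1000e-01  6.3850e+01] [0.1 0.8 0.2]
(array([0.  , 0.07, 2.84]), array([-0.03,  0.01,  0.01]))
```

View pics/w4.png

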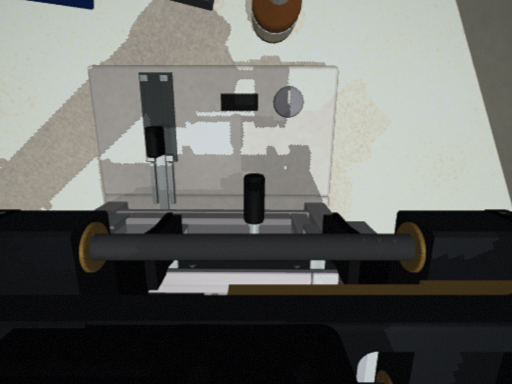

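Call:
{"api": "carry_out", "payload": {"plan": [{"fingers":-0.2,"dx":0,"dy":0.05,"dz":1,"rx":0,"ry":0,"rz":0},{"fingers":-0.2,"dx":0,"dy":0,"dz":1,"rx":0,"ry":0,"rz":0},{"fingers":-0.2,"dx":0,"dy":0,"dz":0.85,"rx":0,"ry":0,"rz":0},{"fingers":1,"dx":0,"dy":0,"dz":0,"rx":0,"ry":0,"rz":0},{"fingers":1,"dx":0,"dy":0,"dz":0,"rx":0,"ry":0,"rz":0},{"fingers":1,"dx":0,"dy":0,"dz":0,"rx":0,"ry":0,"rz":0},{"fingers":1,"dx":0,"dy":0,"dz":0,"rx":0,"ry":0,"rz":0},{"fingers":1,"dx":0,"dy":0,"dz":0,"rx":0,"ry":0,"rz":0},{"fingers":1,"dx":0,"dy":0,"dz":0,"rx":0,"ry":0,"rz":0},{"fingers":1,"dx":0,"dy":0,"dz":0,"rx":0,"ry":0,"rz":0}], "force": 35}}

```text
time_s: 11.9
tool_pos: [0.5971, 0.0449, 0.1992]
tool_rot: [-179.8, 0.1, 63.8]
force: [-5.5, 0.2, 5.1]
grip_width: 0.017
```

Call:
{"api": "carry_out", "payload": {"plan": [{"fingers":1,"dx":0,"dy":0,"dz":-0.2,"rx":0,"ry":0,"rz":0},{"fingers":1,"dx":0,"dy":0,"dz":-0.2,"rx":0,"ry":0,"rz":0},{"fingers":1,"dx":0,"dy":0,"dz":0,"rx":0,"ry":0,"rz":0}]}}

```text
time_s: 12.28
tool_pos: [0.5971, 0.0448, 0.2103]
tool_rot: [-179.8, 0.0, 63.9]
force: [-5.1, 2.2, -2.9]
grip_width: 0.0172
```

```bash
python3 look.py w5
python3 - <<'E'
import cv2
from cell import imaging
a=imaging.read_camera("scene")["color"][:,:,::-1];cv2.imwrite("pics/scene5.png",cv2.resize(a[60:210,145:335],None,fx=4,fy=4,interpolation=cv2.INTER_CUBIC))
E
```

```text
12.275 [ 31.4  18.2 -46.6  90.3  13.3  77.5 -42.9] [0.5971 0.0448 0.2103] [-1.7979e+02  4.0000e-02  6.3850e+01] [-5.1  2.2 -2.9]
```

View pics/scene5.png

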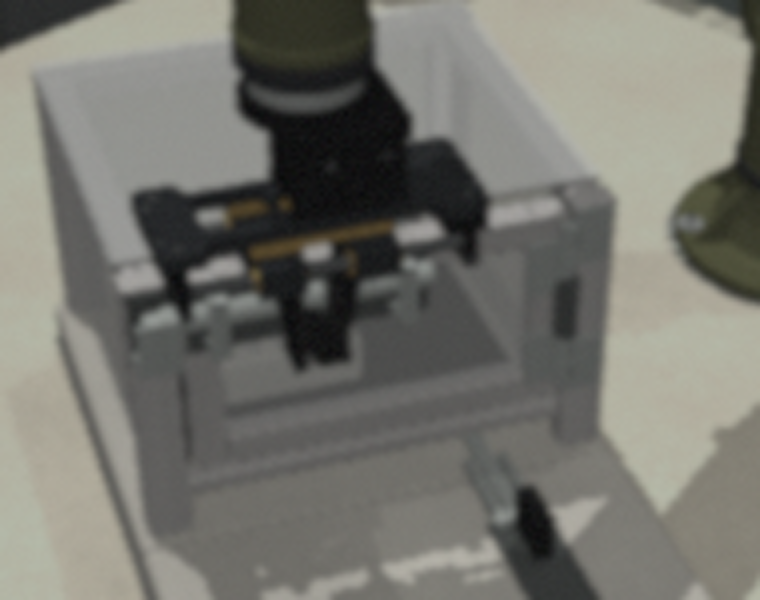

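Call:
{"api": "carry_out", "payload": {"plan": [{"fingers":1,"dx":0,"dy":-0.2,"dz":0,"rx":0,"ry":0,"rz":0},{"fingers":1,"dx":0,"dy":-0.2,"dz":0,"rx":0,"ry":0,"rz":0},{"fingers":1,"dx":0,"dy":0,"dz":0,"rx":0,"ry":0,"rz":0}]}}

```text
time_s: 12.75
tool_pos: [0.5878, 0.0494, 0.211]
tool_rot: [180.0, -0.0, 63.8]
force: [1.1, 2.2, -2.1]
grip_width: 0.0171
```

Call:
{"api": "carry_out", "payload": {"plan": [{"fingers":1,"dx":0,"dy":-0.3,"dz":0,"rx":0,"ry":0,"rz":0},{"fingers":1,"dx":0,"dy":-0.3,"dz":0,"rx":0,"ry":0,"rz":0},{"fingers":1,"dx":0,"dy":-0.3,"dz":0,"rx":0,"ry":0,"rz":0},{"fingers":1,"dx":0,"dy":0,"dz":0,"rx":0,"ry":0,"rz":0},{"fingers":1,"dx":0,"dy":0,"dz":0,"rx":0,"ry":0,"rz":0},{"fingers":1,"dx":0,"dy":0,"dz":0,"rx":0,"ry":0,"rz":0}]}}

```text
time_s: 13.5
tool_pos: [0.5635, 0.0614, 0.2103]
tool_rot: [-179.9, -0.0, 63.8]
force: [0.4, 4.0, -2.7]
grip_width: 0.0168
```

```bash
python3 look.py w6
python3 - <<'E'
import cv2
from cell import imaging
a=imaging.read_camera("scene")["color"][:,:,::-1];cv2.imwrite("pics/scene6.png",cv2.resize(a[60:210,145:335],None,fx=4,fy=4,interpolation=cv2.INTER_CUBIC))
E
```

```text
13.5 [ 32.8  13.6 -47.9  94.9  10.3  76.1 -43. ] [0.5635 0.0614 0.2103] [-1.7994e+02 -2.0000e-02  6.3820e+01] [ 0.4  4.  -2.7]
```

View pics/scene6.png

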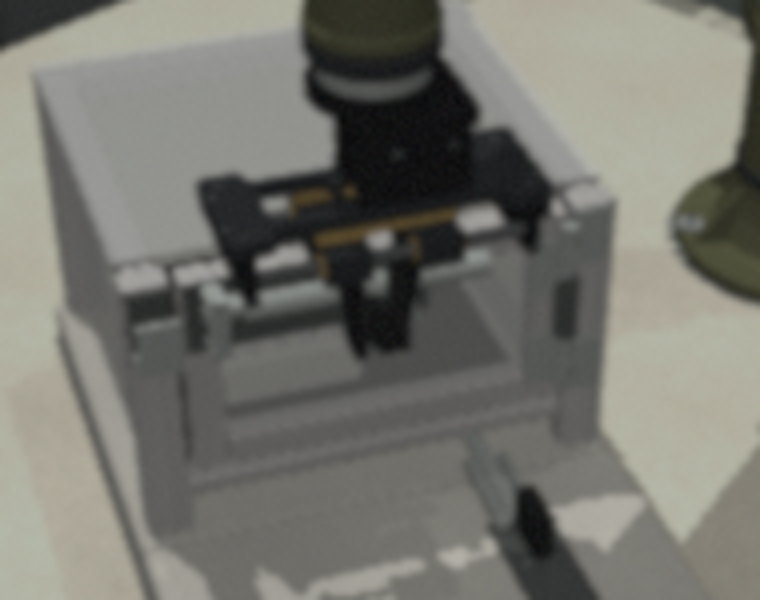

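Call:
{"api": "carry_out", "payload": {"plan": [{"fingers":1,"dx":0.167,"dy":-0.064,"dz":0,"rx":0,"ry":0,"rz":-0.2},{"fingers":1,"dx":0.167,"dy":-0.064,"dz":0,"rx":0,"ry":0,"rz":-0.2},{"fingers":1,"dx":0.167,"dy":-0.064,"dz":0,"rx":0,"ry":0,"rz":-0.2},{"fingers":1,"dx":0.167,"dy":-0.064,"dz":0,"rx":0,"ry":0,"rz":-0.2},{"fingers":1,"dx":0,"dy":0,"dz":0,"rx":0,"ry":0,"rz":0}]}}

```text
time_s: 14.22
tool_pos: [0.5647, 0.0827, 0.2106]
tool_rot: [180.0, 0.0, 71.9]
force: [0.8, -3.0, -3.8]
grip_width: 0.0169
```

Call:
{"api": "carry_out", "payload": {"plan": [{"fingers":1,"dx":0.167,"dy":-0.064,"dz":0,"rx":0,"ry":0,"rz":-0.2},{"fingers":1,"dx":0.167,"dy":-0.064,"dz":0,"rx":0,"ry":0,"rz":-0.2},{"fingers":1,"dx":0.167,"dy":-0.064,"dz":0,"rx":0,"ry":0,"rz":-0.2},{"fingers":1,"dx":0.167,"dy":-0.064,"dz":0,"rx":0,"ry":0,"rz":-0.2},{"fingers":1,"dx":0.167,"dy":-0.064,"dz":0,"rx":0,"ry":0,"rz":-0.2},{"fingers":1,"dx":0.167,"dy":-0.064,"dz":0,"rx":0,"ry":0,"rz":-0.2},{"fingers":1,"dx":0.167,"dy":-0.064,"dz":0,"rx":0,"ry":0,"rz":-0.2},{"fingers":1,"dx":0.16,"dy":-0.06,"dz":0,"rx":0,"ry":0,"rz":-0.2},{"fingers":1,"dx":0,"dy":0,"dz":0,"rx":0,"ry":0,"rz":0},{"fingers":1,"dx":0,"dy":0,"dz":0,"rx":0,"ry":0,"rz":0},{"fingers":1,"dx":0,"dy":0,"dz":0,"rx":0,"ry":0,"rz":0},{"fingers":1,"dx":0,"dy":0,"dz":0,"rx":0,"ry":0,"rz":0}]}}

```text
time_s: 15.72
tool_pos: [0.5575, 0.1242, 0.2105]
tool_rot: [-180.0, 0.0, 87.8]
force: [0.7, -4.0, -2.1]
grip_width: 0.0173
```

```bash
python3 look.py w7
python3 - <<'E'
import cv2
from h import *
from cell import imaging
S=imaging.read_camera("scene");T=imaging.read_camera("top")
pickle.dump((S,T),open("pics/7.pkl","wb"))
a=S["color"][:,:,::-1];cv2.imwrite("pics/scene7.png",cv2.resize(a[60:210,145:335],None,fx=4,fy=4,interpolation=cv2.INTER_CUBIC))
cv2.imwrite("pics/scene7f.png",a)
a=T["color"][:,:,::-1];cv2.imwrite("pics/top7.png",cv2.resize(a[130:320,100:360],None,fx=3,fy=3,interpolation=cv2.INTER_CUBIC))
E
```

```text
15.725 [ 30.   15.5 -53.   94.2  12.7  76.6 -27.2] [0.5575 0.1242 0.2105] [-1.800e+02  1.000e-02  8.777e+01] [ 0.7 -4.  -2.1]
```

View pics/scene7.png

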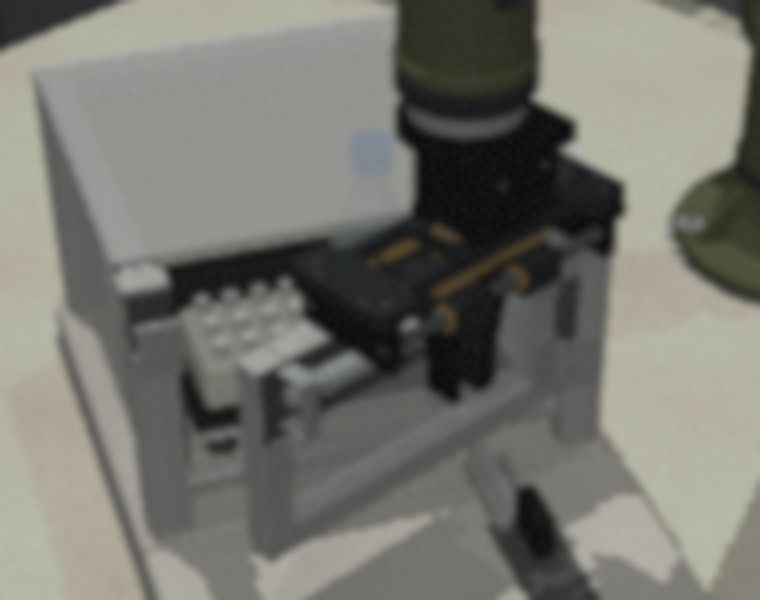

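View pics/top7.png

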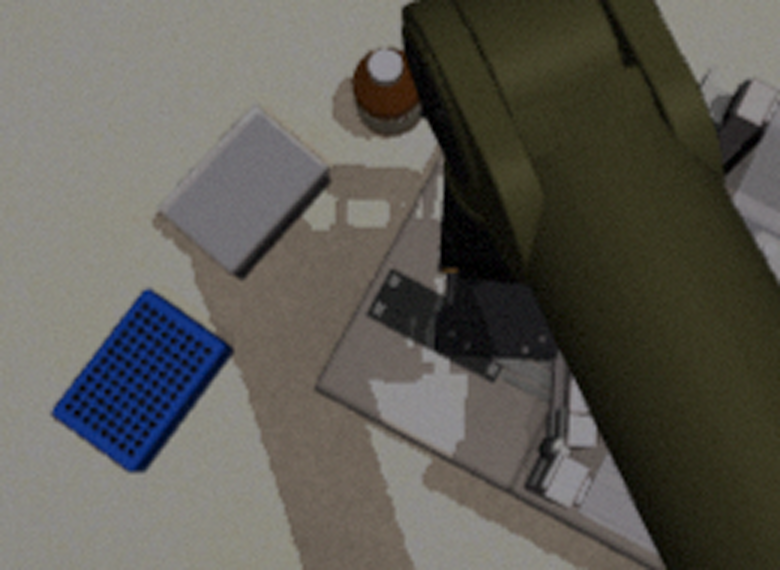

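Run:
```python
from h import *
S,T=pickle.load(open("pics/7.pkl","rb"));p=np.load("pose.npy");h=np.array([-.127,.012])
rot=lambda a:np.array([[np.cos(a),-np.sin(a)],[np.sin(a),np.cos(a)]])
for a in (.35,.413,.47):
  l=[h+rot(a)@(np.array(q)-h) for q in ((.124,.010),(.124,-.010))]
  print(a,[((proj(S,[[*(p[:2]+rot(p[2])@x),.243]])[0]-[145,60])*4).round(0) for x in l])
```

```text
0.35 [array([239., 358.]), array([219., 342.])]
0.413 [array([256., 371.]), array([234., 356.])]
0.47 [array([273., 382.]), array([249., 367.])]
```

Run:
```python
from cell import sensors,ticket
o=sensors.get_obs();print(o["tool_pos"],o["joint_velocities"].round(2),o["grip_width"])
print(ticket.sign_off())
```

```text
[0.55748053 0.12413911 0.21052974] [ 0.01  0.07 -0.09 -0.03  0.06 -0.02  0.04] 0.017334915277229457
the job is handed in; nothing more can be done
None
```

I did all three steps in order and handed the job in at about 15.8 s with the gripper still holding the gate open. The sign-off reports no verdict, so the result rests on my own checks below.

- **Lock:** I gripped the fin and slid it about 50 mm, until it pushed back with about 16 N. That is well above the 2.5 N friction, so it was at its end stop. The wrist picture afterwards showed the fin within 1–2 mm of the end-stop position.
- **Bolt:** I lifted it 11 mm by the handle (the wrist carried its roughly 3 N weight) and drew it about 37 mm with no sign of catching on the lip. The scene picture showed the tip clear of the keeper.
- **Gate:** I swung it about the hinge while still gripping the bolt handle. The tool pose puts the gate at 0.41 rad, and the gate's corner in the scene picture at about 0.42–0.43 rad, against the allowed 0.28–0.56. At hand-in the arm was at rest, the grip stood at 17 mm on the 18 mm bar, and the spring pull on the wrist was about 4 N.
- **Bystanders:** In the last top view the tube rack, tip box and bottle looked unmoved. I did not measure them, but nothing came near them.

**Disagreement:** The two fixed cameras put the apron corners at a height of 38–41 mm instead of the given 50 mm, probably because the edges are rounded or I picked the pixels slightly off. The fin and handle heights agreed within about 1–2 mm, so I worked from those.

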